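# Open the lighthouse display case

### The arm

A 6-joint arm with a two-finger parallel gripper is mounted at the origin on the work surface. World frame = base frame: x ahead of the robot, y to its left, z up, the work surface at z = 0. Lengths are in m, angles in rad, forces in N, time in s.
With the tool pointing down it reaches from about 0.35 to 0.85 m from the base axis. Payload 8.1 kg.
Tool frame: the origin (TCP) lies on the centre line of the jaws, within the pads' length; the fingertips stand 14 mm ahead of it and the grasp point (between the pads) lies 5 mm behind it; y points along the fingers, x is the direction in which the jaws open and shut, and the axes are right-handed (so a half turn about y gives the same grasp; the last joint's range is limited). The gripper opens to 85 mm and grips with 20 to 120 N. Pads are 22 mm wide; open, the fingers measure 114 mm over their backs; the gripper's body (76 mm by 85 mm) begins 54 mm behind the grasp point. The pads swing forward as they close: fully open they stand 13 mm farther back than shut.
Start: joints at [1.035, 0.13, 1.488, -0, 1.523, -0.085], TCP at [0.261, 0.54, 0.245] pointing down, gripper open.
Joint ranges: [-2.96, 2.96], [-0.89, 2.26], [0.02, 2.5], [-1.34, 4.48], [0, 2.73], [-2.66, 2.66]. Speed limits (rad/s): [2.39, 2.39, 2.79, 3.14, 3.14, 3.14].

### API

Orientations are given as a rotation vector (axis times angle).
In Python, from cell import get_state, imaging, arm gives the robot as it stands.
- The arm moves only by the shell command python3 -m inch 'ROWS' [OPENING]. ROWS is JSON, a list of rows, each a list of 6 numbers: the shift along the world's x, y, z in m, then the turn, a rotation vector about the world's x, y, z in degrees. A call has 1 to 8 rows; each row shifts and turns the commanded pose from where the row before left it; what a row does not reach is not made up. A row lasts 1/10 s, in which the tool goes at most 50 mm and 8.59 degrees, less where a joint would pass 70% of its speed; a pose out of reach is approached as far as the arm can. A call with a gripper value outside its range is refused whole. OPENING is the opening, from 0 (shut) to 1 (fully open), set as the call begins (- or left out, the last holds). The fingers move at their own pace and stop on an object; the grip force is fixed at half the most. Time passes only in rows, so rows that do not move let the fingers close. It gives the time, the measured TCP pose, the force and the opening at its end, in the units of the state.
- get_state(): the state, without advancing time (a new reading comes with each control period).
- imaging.capture(name): name is "side" or "top" or "wrist"; returns (picture, depth): 384x512x3 uint8, red, green, blue; 384x512 float32, m along the optical axis (not along the pixel's ray), 0 where there is no reading.
- imaging.camera_info(name): a dict with "camera_matrix" (3x3 intrinsics, pixels), "R" (3x3) and "t" (3): a world point X has camera coordinates R X + t; the wrist camera has in their place "tool_from_camera" (4x4, takes a point from camera to tool coordinates, whose origin is the TCP and whose axes are the tool frame's). Camera axes: x right, y down, z forward; pixel columns grow to the right and rows downward; lengths in m; the calibration is good to about 2 mm. A picture is of the moment at which its call begins: read the wrist's pose just before it. camera_info takes no time and is no camera call.
- arm.sign_off(): hands the job in, once; it reports no verdict.
The state is a dict: "clock": time; "joint_positions": joint angles; "joint_velocities": joint speeds; "tau": joint torques, N m; "tool_pos": TCP position; "eef_rot": TCP orientation; "wrist_force": force on the tool from outside, world axes, zero at the start; "moment": the same for the moment, N m; "grip_width": finger opening in m.
Only numpy, scipy, OpenCV 4.12 (cv2) and the standard library are available. Lean on these libraries where they do the work, as an engineer would, in place of code of your own. Each camera call takes 0.05 s, during which the arm holds its last target.

### The job

On the shop counter stand two identical wooden display cases with clear covers. Open the one with the small red and white lighthouse inside: turn its black latch knob a quarter turn clockwise so that the steel tongue no longer holds the cover, then lift the cover off by its wooden handle and set it down flat in the middle of the cork mat without dropping it. Leave the other case, with the wooden rings inside, latched and covered.

Things in the scene. Friction and masses are not known exactly. Their poses are not given: they have to be found in the camera images.
- light_knob (a joint): lighthouse case's latch knob, rad: 0 = steel tongue points over the cover (latched); grows clockwise seen from above; clear of the cover from about 1.0; quarter turn 1.57; stop at 1.62. Friction 0.05 N m, no spring. Tongue: 12 mm wide, reaches 46 mm from the axis, 17 mm over the cover, 2 to 8 mm above the ledge. The pale wood case is 200 x 200 x 76 mm
- light_grip (a point): point to grip that knob: on its upright axis, 34 mm above the wooden ledge that carries it (ledge top 76 mm above the counter, the case's robot-side edge) and 15 mm below the knob's top. Black upright bar 42 mm long, 14 mm thick, from 9 to 49 mm above the ledge, on a low hub. z up; x, y turn with the knob: x along the bar towards the tongue, y across its thickness
- light_cover: loose cover of the lighthouse case: clear pane in a dark wood frame, 133 (x) x 170 (y) x 6 mm, about 0.25 kg, in a recess 6 mm deep with 3 mm play, top flush with the ledge. Origin: centre of its underside; z up. Handle: dark wooden block upright over the centre, 14 mm (x) by 70 mm (y), 6 to 46 mm above the origin; grip across x. Knob axis 95 mm away on the -x side
- mat: fixed cork mat on the counter, 240 x 240 mm, 4 mm thick; origin at the centre of its underside, on the counter top
- ring_knob (a joint): angle of the same kind of knob on the other case, with wooden rings inside: leave it latched (near 0)
- ring_cover: the same kind of cover on the other case, with wooden rings inside: leave it in place

How it is judged:
By the outcome, as a careful person would: the job done as asked, in the order asked, and still so for the second after the job is handed in, with the robot touching nothing.
It also fails if it takes over 61 s, if anything falls off the work surface, if the arm or the gripper's body presses on something with over 40 N, if the wrist force passes 120 N, or if a joint passes its speed limit or range.

## Working session

There is one attempt and no reset: what is moved stays moved. The work goes in short steps, Python scripts to look and compute and a shell command to move; the robot and the scene stay as the last step left them, time stands still between calls to the robot, and variables do not carry over. Pictures are saved under pics/ and viewed, and the job is handed in when it is done.

```bash
mkdir -p pics; ls
cat > h.py <<'E'
from cell import get_state, imaging, arm
import numpy as np, cv2
from scipy.spatial.transform import Rotation as Rn
def snap(name,fn):
    s=get_state(); im,d=imaging.capture(name)
    cv2.imwrite('pics/'+fn+'.png',cv2.cvtColor(im,cv2.COLOR_RGB2BGR)); np.savez('pics/'+fn+'.npz',im=im,d=d,pos=s['tool_pos'],rot=s['eef_rot'])
    return s,im,d
def cam(name,s=None):
    c=imaging.camera_info(name); K=np.array(c['camera_matrix'])
    if 'R' in c: R=np.array(c['R']);t=np.array(c['t']); return K,R.T,-R.T@t
    T=np.array(c['tool_from_camera']); Rt=Rn.from_rotvec(s[1]).as_matrix()
    return K,Rt@T[:3,:3],Rt@T[:3,3]+s[0]
def cloud(name,fn):
    z=np.load('pics/'+fn+'.npz'); d=z['d']; K,R,c=cam(name,(z['pos'],z['rot']))
    v,u=np.mgrid[:d.shape[0],:d.shape[1]]
    P=np.stack([(u-K[0,2])/K[0,0]*d,(v-K[1,2])/K[1,1]*d,d],-1)@R.T+c
    P[d==0]=np.nan
    return P,z['im']
E
python3 - <<'E'
from h import *
print(get_state())
for n in ('top','side','wrist'):
    snap(n,n+'0')
    K,R,c=cam(n,(get_state()['tool_pos'],get_state()['eef_rot'])); print(n,K[0,0],c,R[:,2])
E
```

```text
pics
{'clock': 0.0, 'joint_positions': array([ 1.03460822e+00,  1.31176726e-01,  1.48931112e+00, -3.43201612e-05,
        1.52300536e+00, -8.54030469e-02]), 'joint_velocities': array([-0.00021649,  0.00105495, -0.00074739,  0.00178061, -0.00257823,
        0.00016434]), 'tau': array([ 1.96940755e-04, -5.69397819e+01, -5.00553310e+01, -1.64067392e-04,
        1.45830342e-02,  2.80590314e-05]), 'tool_pos': array([0.26111815, 0.5395997 , 0.24421764]), 'eef_rot': array([-1.39028338, -0.86981443,  0.87256125]), 'wrist_force': array([0.13292935, 0.85227255, 0.32550478]), 'moment': array([-0.01675825,  0.05608557, -0.01346299]), 'grip_width': 0.08538557106089341}
top 483.77843498321744 [ 0.43983647 -0.01787992  1.18254964] [ 0.10333505  0.00780179 -0.99461601]
side 369.76020408419726 [ 0.10083581 -0.68863677  0.66694564] [ 0.44284751  0.68875477 -0.57402347]
wrist 339.77499129273696 [0.1979781  0.57071753 0.37321627] [ 0.248678   -0.12244933 -0.96081497]
```

View pics/top0.png

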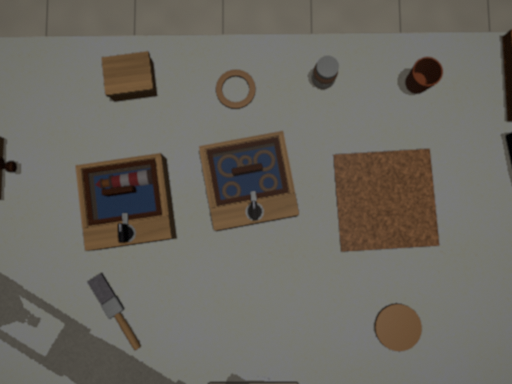

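View pics/side0.png

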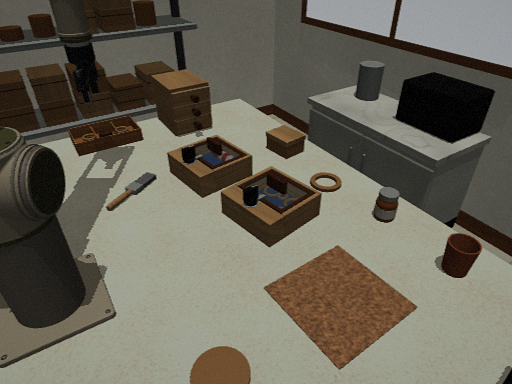

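View pics/wrist0.png

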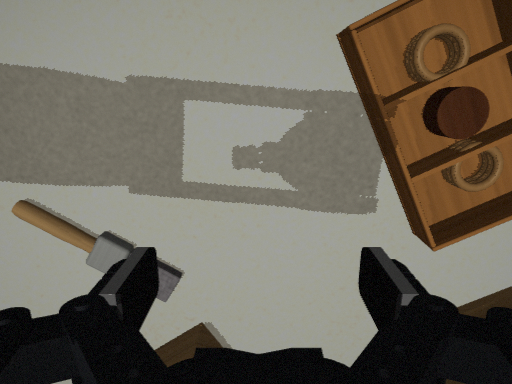

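The top view shows the lighthouse case on the left, centred near (125,202), with its knob at (125,230). The ring case is centred near (248,180) and the mat near (386,200). The wrist view shows only the tray and the brush. Next I'll measure from the depth.

Run:
```python
from h import *
P,im=cloud('top','top0')
X,Y,Z=P[...,0],P[...,1],P[...,2]
v,u=np.mgrid[:384,:512]
def box(c,cond,nm):
    m=(u>c[0])&(u<c[1])&(v>c[2])&(v<c[3])&cond
    pts=np.stack([X[m],Y[m]],1).astype(np.float32)
    r=cv2.minAreaRect(pts); print(nm,m.sum(),'med',np.median(pts,0).round(4),'z',np.median(Z[m]).round(4),np.percentile(Z[m],[2,98]).round(4),'rect',np.round(r[0],4),np.round(r[1],4),round(r[2],2))
    return m
print('table z',np.nanmedian(Z[260:380,200:350]))
for nm,c in (('light',(60,185,140,262)),('ring',(190,310,120,240))):
    box(c,(Z>.065)&(Z<.085),nm+' ledge'); box(c,(Z>.095),nm+' high'); 
    m=box(c,(Z>.112),nm+' tall')
for nm,c in (('lk',(105,145,210,250)),('lh',(95,150,160,208)),('rk',(235,275,190,230)),('rh',(225,275,150,185))):
    box(c,(Z>.095),nm)
g=im.astype(int); box((315,460,130,270),(g[...,0]>g[...,2]+25)&(Z<.02),'mat')
for n,(a,b,c_,d) in {'a':(60,190,140,262)}.items():
    cv2.imwrite('pics/z_a.png',cv2.resize(im[c_:d,a:b,::-1],None,fx=5,fy=5,interpolation=cv2.INTER_CUBIC))
np.set_printoptions(linewidth=250)
print((Z[210:250:2,105:145:2]*1000).round())
```

```text
table z -0.0012342171038637328
light ledge 7049 med [0.5335 0.2975] z 0.0744 [0.0687 0.0798] rect [0.5351 0.2991] [0.2007 0.2023] 7.87
light high 412 med [0.549  0.2884] z 0.1154 [0.0976 0.1268] rect [0.5028 0.2947] [0.1234 0.0704] 7.31
light tall 316 med [0.5508 0.2898] z 0.1169 [0.1123 0.1269] rect [0.5028 0.2922] [0.1229 0.0687] 9.14
ring ledge 7026 med [0.5797 0.0109] z 0.0742 [0.0684 0.0795] rect [0.582  0.0087] [0.2007 0.2004] 10.15
ring high 348 med [ 0.5976 -0.0007] z 0.116 [0.0982 0.1263] rect [0.5492 0.0008] [0.1234 0.0697] 11.32
ring tall 294 med [ 0.5976 -0.0008] z 0.1168 [0.1126 0.1264] rect [0.553  0.0164] [0.0665 0.1263] 85.13
lk 180 med [0.4621 0.2843] z 0.1224 [0.0973 0.1271] rect [0.462  0.2881] [0.0401 0.0148] 3.42
lh 232 med [0.5555 0.2996] z 0.114 [0.0986 0.1185] rect [0.5568 0.3016] [0.0146 0.0704] 7.67
rk 122 med [ 0.5077 -0.0051] z 0.1236 [0.1178 0.1272] rect [ 0.509  -0.0043] [0.0421 0.0138] 4.47
rh 226 med [0.602 0.012] z 0.1142 [0.0974 0.1183] rect [0.6029 0.0115] [0.0147 0.0698] 9.63
mat 9419 med [ 0.5377 -0.325 ] z 0.0026 [-0.002   0.0074] rect [ 0.5399 -
[... 1389 characters left out ...]
  75.  76.  73. 126. 127. 123. 109.  92.  87.  87.  77.  75.  76.  77.  77.  75.]
 [ 76.  72.  73.  72.  74.  75.  72. 124. 121. 120. 111.  97.  86.  77.  79.  77.  75.  69.  79.  75.]
 [ 79.  74.  75.  74.  76.  78.  72. 124. 125. 122. 111.  92.  76.  72.  77.  75.  74.  76.  73.  75.]
 [ 71.  78.  75.  77.  73.  73.  75.  73.  76.  76.  77.  78.  74.  80.  75.  77.  74.  71.  66.  42.]
 [ 76.  78.  79.  76.  76.  72.  75.  76.  71.  73.  nan  68.  52.  27.   5.  -6.  -4.  -1.  -5.   2.]
 [ 79.  77.  75.  73.  69.  48.  27.   8.   1.  -2.  -0.  -1.  -1.   2.   1.   2.   0.  -2.  -1.   4.]
 [ 15.   4.   1.  -1.   2.   1.  -3.   0.   3.   0.   1.  -2.  -1.   1.   1.  -2.  -1.   3.  -2.  -1.]]
```

View pics/z_a.png

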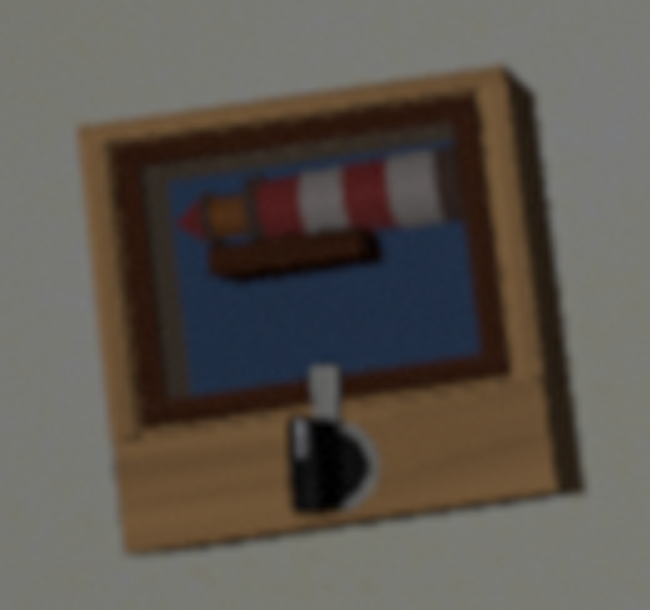

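Run:
```python
from h import *
s=get_state(); R=Rn.from_rotvec(s['eef_rot']).as_matrix(); print(R.round(4)); 
print('tool x yaw',np.degrees(np.arctan2(R[1,0],R[0,0])))
z=R[:,1] if abs(R[2,1])>.5 else R[:,2]; print('approach',z)
# tilt correction
a=R[:,1]; t=np.array([0,0,-1.]); ax=np.cross(a,t); print('tilt fix deg',np.degrees(ax))
```

```text
[[ 4.357e-01 -7.000e-04 -9.001e-01]
 [ 9.001e-01 -1.200e-03  4.357e-01]
 [-1.400e-03 -1.000e+00  1.000e-04]]
tool x yaw 64.17176025252269
approach [-7.23758094e-04 -1.22423572e-03 -9.99998989e-01]
tilt fix deg [ 0.07014354 -0.04146828  0.        ]
```

```bash
python3 -m inch '[[0.02,-0.025,0,0,0,3.4],[0.025,-0.032,0,0,0,4.5],[0.028,-0.034,0,0,0,4.5],[0.028,-0.034,0,0,0,4.5],[0.028,-0.034,0,0,0,4.5],[0.028,-0.034,0,0,0,4.5],[0.025,-0.032,0,0,0,4.4],[0.0195,-0.026,0,0,0,3.4]]' 1; python3 -m inch '[[0,0,0,0,0,0],[0,0,0,0,0,0]]'
python3 - <<'E'
from h import *
s,_,_=snap('wrist','w1');R=Rn.from_rotvec(s['eef_rot']).as_matrix(); print(s['tool_pos'],np.degrees(np.arctan2(R[1,0],R[0,0])),R[2,:],s['joint_positions'])
E
```

```text
clock: 0.95
tool_pos: [0.464, 0.287, 0.245]
eef_rot: [-1.14, -1.311, 1.312]
wrist_force: [0.5, 1.3, -1.0]
grip_width: 0.0855
clock: 1.15
tool_pos: [0.463, 0.2886, 0.2449]
eef_rot: [-1.142, -1.307, 1.308]
wrist_force: [-0.2, 0.1, 0.4]
grip_width: 0.0854
[0.46299335 0.28856023 0.24493806] 97.7206528504444 [ 1.31688798e-04 -9.99999673e-01  7.98141700e-04] [ 4.63104806e-01 -1.59267826e-02  1.64078857e+00  3.82586650e-04
  1.51744390e+00 -1.24246292e+00]
```

View pics/w1.png

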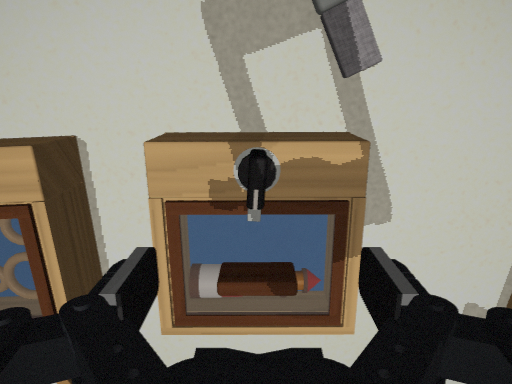

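The wrist view shows the lighthouse case, with its knob at (257,172), the tongue tip at (254,216) and the handle at (257,280). The case is square with the jaws. I'll cross-check the positions with the wrist depth.

Run:
```python
from h import *
P,im=cloud('wrist','w1'); Z=P[...,2]; v,u=np.mgrid[:384,:512]
def rect(c,lo,hi,nm):
    m=(u>c[0])&(u<c[1])&(v>c[2])&(v<c[3])&(Z>lo)&(Z<hi)
    p=P[m][:,:2].astype(np.float32); r=cv2.minAreaRect(p); print(nm,m.sum(),np.round(r[0],4),np.round(r[1],4),round(r[2],2),np.median(Z[m]).round(4))
rect((230,290,140,220),.095,.14,'knob'); rect((230,290,140,220),.118,.14,'knobtop')
rect((200,310,250,310),.095,.13,'handle'); rect((200,310,250,310),.112,.13,'handletop')
rect((145,370,135,336),.068,.082,'ledge'); rect((240,275,190,225),.0795,.09,'tongue')
rect((90,150,0,60),-.02,.02,'table')
```

```text
knob 1049 [0.4583 0.2866] [0.042 0.014] 4.05 0.1247
knobtop 971 [0.4583 0.2866] [0.042 0.014] 3.99 0.1248
handle 1997 [0.5531 0.2998] [0.0147 0.0698] 8.06 0.1148
handletop 1245 [0.5532 0.2998] [0.0147 0.0698] 8.06 0.1158
ledge 36491 [0.5322 0.2967] [0.2012 0.2007] 7.91 0.0756
tongue 153 [0.4981 0.2895] [0.0127 0.011 ] 7.03 0.084
table 3460 [0.3515 0.1322] [0.054  0.0648] 7.72 0.0002
```

```bash
python3 -m inch '[[0,0,0,0,0,-8],[0,0,0,0,0,-8],[0,0,0,0,0,-8],[0,0,0,0,0,-8],[0,0,0,0,0,-8],[0,0,0,0,0,-8],[0,0,0,0,0,-8],[0,0,0,0,0,-8]]';python3 -m inch '[[0,0,0,0,0,-8],[0,0,0,0,0,-8],[0,0,0,0,0,-8],[0,0,0,0,0,-2],[0,0,0,0,0,0],[0,0,0,0,0,0]]'
python3 - <<'E'
from h import *
s,_,_=snap('wrist','w2');R=Rn.from_rotvec(s['eef_rot']).as_matrix(); print(s['tool_pos'],np.degrees(np.arctan2(R[1,0],R[0,0])))
P,im=cloud('wrist','w2'); Z=P[...,2]
def rect(c,rad,lo,hi,nm):
    m=(np.hypot(P[...,0]-c[0],P[...,1]-c[1])<rad)&(Z>lo)&(Z<hi)
    p=P[m][:,:2].astype(np.float32); r=cv2.minAreaRect(p); print(nm,m.sum(),np.round(r[0],4),np.round(r[1],4),round(r[2],2),np.median(Z[m]).round(4))
rect((.46,.287),.03,.118,.14,'knobtop'); rect((.556,.30),.045,.112,.13,'handletop'); rect((.534,.298),.148,.07,.08,'ledge')
E
```

```text
clock: 2.0
tool_pos: [0.4618, 0.2905, 0.2451]
eef_rot: [-1.521, -0.46, 0.46]
wrist_force: [-0.3, -0.7, -0.1]
grip_width: 0.0853
clock: 2.6
tool_pos: [0.4622, 0.29, 0.2452]
eef_rot: [-1.568, -0.11, 0.11]
wrist_force: [-0.0, 0.5, -0.5]
grip_width: 0.0855
[0.46223579 0.28998839 0.24521728] 8.026179324326419
knobtop 997 [0.4587 0.2866] [0.0419 0.0143] 4.4 0.1248
handletop 1514 [0.5539 0.3001] [0.0143 0.0693] 8.12 0.1159
ledge 41896 [0.5325 0.2964] [0.2012 0.2005] 7.82 0.0756
```

View pics/w2.png

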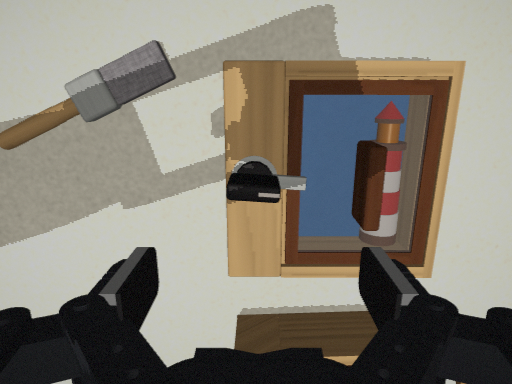

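```bash
python3 -m inch '[[-0.0037,-0.0034,0,0,0,8],[0,0,0,0,0,8],[0,0,0,0,0,8],[0,0,0,0,0,8],[0,0,0,0,0,8],[0,0,0,0,0,8],[0,0,0,0,0,8],[0,0,0,0,0,8]]';python3 -m inch '[[0,0,0,0,0,8],[0,0,-0.02,0,0,8],[0,0,-0.03,0,0,6.2],[0,0,-0.02,0,0,0],[0,0,0,0,0,0],[0,0,0,0,0,0]]'
python3 - <<'E'
from h import *
s=get_state();R=Rn.from_rotvec(s['eef_rot']).as_matrix(); print(s['tool_pos'],np.degrees(np.arctan2(R[1,0],R[0,0])))
E
```

```text
clock: 3.45
tool_pos: [0.459, 0.2859, 0.2452]
eef_rot: [-1.34, -0.978, 0.978]
wrist_force: [-1.0, 0.3, 0.5]
grip_width: 0.0854
clock: 4.05
tool_pos: [0.459, 0.2858, 0.1756]
eef_rot: [-1.174, -1.261, 1.262]
wrist_force: [0.2, -0.6, 1.0]
grip_width: 0.0852
[0.45899409 0.28581364 0.17556589] 94.08507991614178
```

```bash
python3 -m inch '[[-0.0005,0.0008,-0.02,0,0,0],[0,0,-0.03,0,0,0],[0,0,-0.015,0,0,0],[0,0,-0.0055,0,0,0],[0,0,0,0,0,0]]'; python3 -m inch '[[0,0,0,0,0,0],[0,0,0,0,0,0],[0,0,0,0,0,0],[0,0,0,0,0,0],[0,0,0,0,0,0],[0,0,0,0,0,0],[0,0,0,0,0,0],[0,0,0,0,0,0]]' 0.12
python3 - <<'E'
from h import *
s=get_state();R=Rn.from_rotvec(s['eef_rot']).as_matrix(); print(s['tool_pos'],np.degrees(np.arctan2(R[1,0],R[0,0])),s['grip_width'],s['wrist_force'],s['moment'])
snap('wrist','w3')
E
```

```text
clock: 4.55
tool_pos: [0.4588, 0.2865, 0.1051]
eef_rot: [-1.175, -1.261, 1.262]
wrist_force: [-0.6, 0.4, 0.0]
grip_width: 0.0856
clock: 5.35
tool_pos: [0.4589, 0.2865, 0.1052]
eef_rot: [-1.175, -1.262, 1.261]
wrist_force: [-1.4, -2.0, 5.0]
grip_width: 0.0133
[0.45888113 0.28646969 0.10524517] 94.07053528088346 0.013292305901918603 [-1.40955045 -2.02231914  5.04125606] [-0.28351443  0.28143726 -0.00946154]
```

View pics/w3.png

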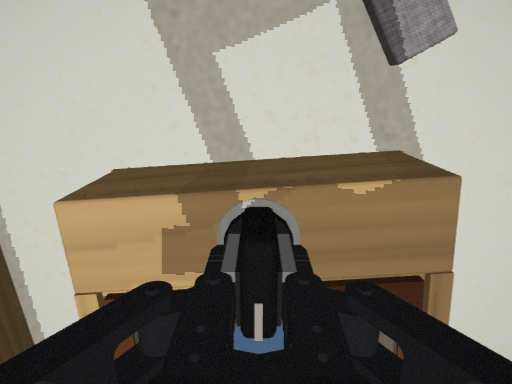

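The wrist view shows the bar between the pads at (258,240). The opening is 13.3 mm and the forces are low, so I'll turn clockwise.

```bash
python3 -m inch '[[0,0,0,0,0,-4],[0,0,0,0,0,-6],[0,0,0,0,0,-6],[0,0,0,0,0,-6]]' 0; python3 -m inch '[[0,0,0,0,0,-7],[0,0,0,0,0,-7],[0,0,0,0,0,-7],[0,0,0,0,0,-7],[0,0,0,0,0,-7],[0,0,0,0,0,-7],[0,0,0,0,0,-7],[0,0,0,0,0,0]]'
python3 - <<'E'
from h import *
s=get_state();R=Rn.from_rotvec(s['eef_rot']).as_matrix(); print(s['tool_pos'],np.degrees(np.arctan2(R[1,0],R[0,0])),s['grip_width'],s['wrist_force'],s['moment'])
E
```

```text
clock: 5.8
tool_pos: [0.4589, 0.2864, 0.1053]
eef_rot: [-1.343, -0.973, 0.972]
wrist_force: [-0.8, -2.8, 5.5]
grip_width: 0.0132
clock: 6.6
tool_pos: [0.4588, 0.2862, 0.1053]
eef_rot: [-1.549, -0.312, 0.312]
wrist_force: [-2.8, -2.6, 5.8]
grip_width: 0.0136
[0.4587806  0.28624437 0.10525374] 22.815373052714115 0.013561371538826033 [-2.75980792 -2.55413505  5.78252876] [-0.48464494  0.32455874 -0.07249727]
```

```bash
python3 -m inch '[[0,0,0,0,0,-6],[0,0,0,0,0,-6],[0,0,0,0,0,-3],[0,0,0,0,0,0],[0,0,0,0,0,0]]'
python3 - <<'E'
from h import *
s=get_state();R=Rn.from_rotvec(s['eef_rot']).as_matrix(); print(s['tool_pos'],np.degrees(np.arctan2(R[1,0],R[0,0])),s['grip_width'],s['wrist_force'],s['moment'])
E
```

```text
clock: 7.1
tool_pos: [0.4587, 0.2862, 0.1053]
eef_rot: [-1.568, -0.11, 0.111]
wrist_force: [-1.7, -3.6, 6.9]
grip_width: 0.0131
[0.45871588 0.28622639 0.10525591] 8.057791974826003 0.01310288001253041 [-1.67673352 -3.55709474  6.90118214] [-0.52009968  0.46774785 -0.02748243]
```

```bash
python3 -m inch '[[0,0,0,0,0,0],[0,0,0,0,0,0],[0,0,0,0,0,0],[0,0,0,0,0,0],[0,0,0,0,0,0]]' 1;  python3 -m inch '[[0,0,0.02,0,0,0],[0,0,0.04,0,0,0],[0,0,0.045,0,0,0],[0,0,0.03,0,0,0],[0,0,0.005,0,0,0],[0,0,0,0,0,0]]'
python3 - <<'E'
from h import *
s,_,_=snap('wrist','w4');R=Rn.from_rotvec(s['eef_rot']).as_matrix(); print(s['tool_pos'],np.degrees(np.arctan2(R[1,0],R[0,0])),R[2])
P,im=cloud('wrist','w4'); Z=P[...,2]
def rect(c,rad,lo,hi,nm):
    m=(np.hypot(P[...,0]-c[0],P[...,1]-c[1])<rad)&(Z>lo)&(Z<hi)
    p=P[m][:,:2].astype(np.float32); r=cv2.minAreaRect(p); print(nm,m.sum(),np.round(r[0],4),np.round(r[1],4),round(r[2],2),np.median(Z[m]).round(4))
rect((.46,.287),.03,.118,.14,'knobtop'); rect((.556,.30),.045,.112,.13,'handletop'); rect((.534,.298),.148,.07,.08,'ledge')
E
```

```text
clock: 7.6
tool_pos: [0.4586, 0.2865, 0.1047]
eef_rot: [-1.568, -0.111, 0.111]
wrist_force: [-0.1, 0.8, 0.3]
grip_width: 0.0836
clock: 8.2
tool_pos: [0.4594, 0.2869, 0.2462]
eef_rot: [-1.567, -0.113, 0.108]
wrist_force: [0.8, 0.1, -0.9]
grip_width: 0.0853
[0.45942363 0.28685494 0.24619841] 8.072030499434884 [ 2.77815252e-03 -9.99995679e-01  9.61251886e-04]
knobtop 958 [0.4587 0.287 ] [0.0139 0.0413] 7.63 0.1249
handletop 1510 [0.5541 0.2997] [0.0148 0.0696] 8.16 0.1159
ledge 42475 [0.5326 0.2965] [0.201  0.2004] 7.88 0.0756
```

View pics/w4.png

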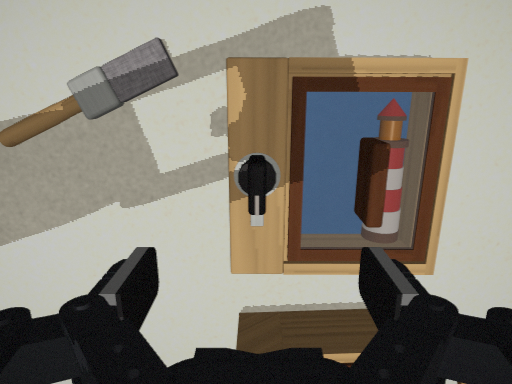

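The knob bar at (257,175) now lies along the ledge, with the tongue at (257,215) clear of the cover. That is about 90° of turn. Next is the handle.

```bash
python3 -m inch '[[0.025,0.0035,0,0,0,0],[0.035,0.005,0,0,0,0],[0.025,0.0035,-0.02,0,0,0],[0.0094,0.001,-0.04,0,0,0],[0,0,-0.02,0,0,0],[0,0,0,0,0,0],[0,0,0,0,0,0]]'
python3 - <<'E'
from h import *
s=get_state();R=Rn.from_rotvec(s['eef_rot']).as_matrix(); print(s['tool_pos'],np.degrees(np.arctan2(R[1,0],R[0,0])),R[2])
E
```

```text
clock: 8.95
tool_pos: [0.552, 0.299, 0.1631]
eef_rot: [-1.569, -0.108, 0.113]
wrist_force: [0.2, 0.6, 1.2]
grip_width: 0.0855
[0.55195978 0.29899413 0.16312068] 8.072144735914346 [-3.45372846e-03 -9.99993579e-01 -9.56092638e-04]
```

```bash
python3 -m inch '[[0.0018,0.0009,-0.02,0,0,0],[0,0,-0.025,0,0,0],[0,0,-0.015,0,0,0],[0,0,-0.005,0,0,0],[0,0,0,0,0,0],[0,0,0,0,0,0]]'
python3 - <<'E'
from h import *
s=get_state();R=Rn.from_rotvec(s['eef_rot']).as_matrix(); print(s['tool_pos'],np.degrees(np.arctan2(R[1,0],R[0,0])),R[2],s['wrist_force'])
E
```

```text
clock: 9.55
tool_pos: [0.5556, 0.3008, 0.1013]
eef_rot: [-1.567, -0.112, 0.109]
wrist_force: [0.8, 0.1, 0.8]
grip_width: 0.0853
[0.55563166 0.30076212 0.10133699] 8.075042557558785 [ 1.86793440e-03 -9.99998109e-01  5.40908520e-04] [0.76558212 0.12771204 0.76864616]
```

```bash
python3 -m inch '[[-0.001,-0.0005,-0.004,0,0,0],[0,0,0,0,0,0],[0,0,0,0,0,0]]'
python3 - <<'E'
from h import *
s,_,_=snap('wrist','w5');R=Rn.from_rotvec(s['eef_rot']).as_matrix(); print(s['tool_pos'],np.degrees(np.arctan2(R[1,0],R[0,0])),R[2],s['wrist_force'])
E
```

```text
clock: 9.85
tool_pos: [0.554, 0.2999, 0.0961]
eef_rot: [-1.568, -0.111, 0.11]
wrist_force: [-1.1, 0.4, 0.1]
grip_width: 0.0854
[0.55398775 0.29992424 0.09611482] 8.072655186678938 [ 3.60518171e-04 -9.99999930e-01  1.02073401e-04] [-1.13729887  0.38093536  0.0757045 ]
```

View pics/w5.png

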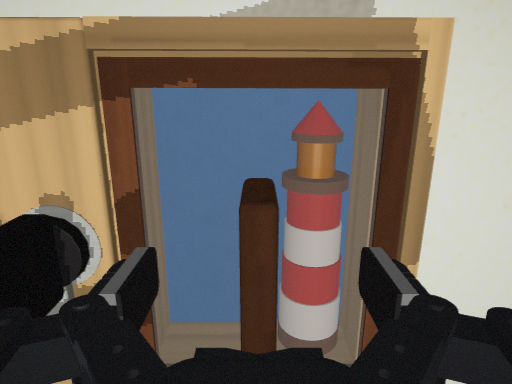

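The handle at (258,265) is midway between the jaws at (135,290) and (385,290). The left finger clears the knob at (50,260). I'll close on the handle.

```bash
python3 -m inch '[[0,0,0,0,0,0],[0,0,0,0,0,0],[0,0,0,0,0,0],[0,0,0,0,0,0],[0,0,0,0,0,0],[0,0,0,0,0,0],[0,0,0,0,0,0],[0,0,0,0,0,0]]' 0; python3 -m inch '[[0,0,0.002,0,0,0],[0,0,0.004,0,0,0],[0,0,0.006,0,0,0],[0,0,0.008,0,0,0],[0,0,0.01,0,0,0],[0,0,0,0,0,0]]'
python3 - <<'E'
from h import *
s,_,_=snap('wrist','w6');R=Rn.from_rotvec(s['eef_rot']).as_matrix(); print(s['tool_pos'],np.degrees(np.arctan2(R[1,0],R[0,0])),R[2],s['wrist_force'],s['moment'])
E
```

```text
clock: 10.7
tool_pos: [0.554, 0.2999, 0.0959]
eef_rot: [-1.568, -0.111, 0.11]
wrist_force: [0.8, -0.6, 1.3]
grip_width: 0.0134
clock: 11.3
tool_pos: [0.5553, 0.3005, 0.1286]
eef_rot: [-1.567, -0.113, 0.108]
wrist_force: [0.5, 1.0, -2.1]
grip_width: 0.0134
[0.55526602 0.30050687 0.12856943] 8.069866358680457 [ 0.00379632 -0.99999215  0.00113342] [ 0.52688655  0.99290388 -2.14545627] [ 0.04739833 -0.00998733 -0.01083802]
```

View pics/w6.png

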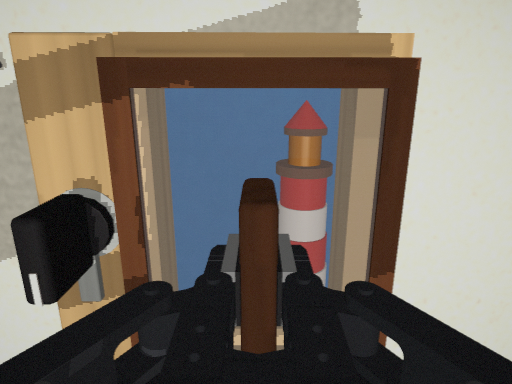

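The cover is out and hanging level in the grip at (258,260). Next I'll lift it higher and carry it across to the mat.

```bash
python3 -m inch '[[0,0,0.015,0,0,0],[0,0,0.02,0,0,0],[0,0,0.02,0,0,0],[0,0,0.02,0,0,0],[0,0,0.012,0,0,0],[0,-0.008,0.003,0,0,0],[0,-0.016,0,0,0,0],[0,-0.024,0,0,0,-0.5]]'
python3 -m inch '[[0,-0.03,0,0,0,-0.5],[0,-0.03,0,0,0,-0.5],[0,-0.03,0,0,0,-0.5],[0,-0.03,0,0,0,-0.5],[0,-0.03,0,0,0,-0.5],[0,-0.03,0,0,0,-0.5],[0,-0.03,0,0,0,-0.5],[0,-0.03,0,0,0,-0.5]]'
python3 -m inch '[[0,-0.03,0,0,0,-0.5],[0,-0.03,0,0,0,0],[0,-0.03,0,0,0,0],[0,-0.024,0,0,0,0],[0,-0.016,0,0,0,0],[0,-0.008,0,0,0,0],[0,0,0,0,0,0],[0,0,0,0,0,0]]'
python3 - <<'E'
from h import *
s,_,_=snap('wrist','w7');snap('top','top7');R=Rn.from_rotvec(s['eef_rot']).as_matrix(); print(s['tool_pos'],np.degrees(np.arctan2(R[1,0],R[0,0])),R[2],s['wrist_force'],s['grip_width'])
E
```

```text
clock: 12.15
tool_pos: [0.5531, 0.2509, 0.2144]
eef_rot: [-1.569, -0.103, 0.106]
wrist_force: [0.6, -1.0, -3.2]
grip_width: 0.0133
clock: 12.95
tool_pos: [0.5523, 0.0095, 0.2141]
eef_rot: [-1.57, -0.046, 0.05]
wrist_force: [0.6, -0.3, -2.9]
grip_width: 0.0134
clock: 13.75
tool_pos: [0.5537, -0.1255, 0.2155]
eef_rot: [-1.57, -0.042, 0.043]
wrist_force: [0.9, 0.6, -3.2]
grip_width: 0.013
[ 0.55369514 -0.12548249  0.21547098] 3.080043333328925 [-4.98030490e-04 -9.99999640e-01  6.86642998e-04] [ 0.8858593   0.63570559 -3.183886  ] 0.0130332289004551
```

View pics/w7.png

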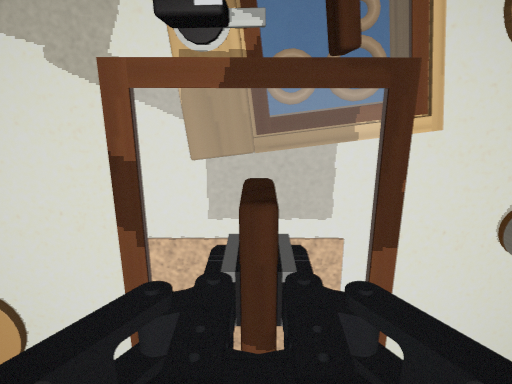

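View pics/top7.png

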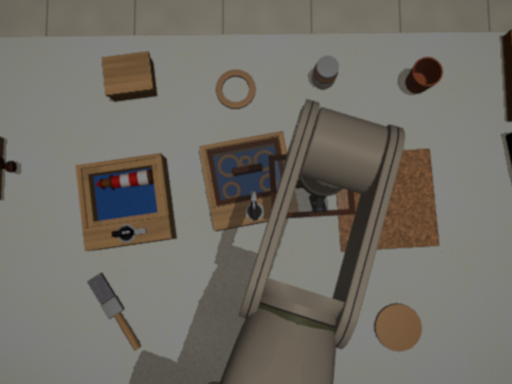

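The wrist view shows the cover level, with the mat's +y edge at row 238 showing through the pane. The top view shows the ring case untouched. I'll move over the mat.

```bash
python3 -m inch '[[-0.001,-0.015,0,0,0,0],[-0.002,-0.03,0,0,0,0],[-0.003,-0.035,0,0,0,0],[-0.003,-0.035,0,0,0,0],[-0.003,-0.035,0,0,0,0],[-0.003,-0.03,0,0,0,0],[-0.0017,-0.016,0,0,0,0],[0,-0.0055,0,0,0,0]]'
python3 -m inch '[[0,0,-0.03,0,0,0],[0,0,-0.03,0,0,0],[0,0,-0.02,0,0,0],[0,0,0,0,0,0],[0,0,0,0,0,0]]'
python3 - <<'E'
from h import *
s,_,_=snap('wrist','w8');R=Rn.from_rotvec(s['eef_rot']).as_matrix(); print(s['tool_pos'],np.degrees(np.arctan2(R[1,0],R[0,0])),R[2],s['wrist_force'],s['grip_width'])
P,im=cloud('wrist','w8'); np.set_printoptions(suppress=True)
g=im.astype(int); m=(g[...,0]>g[...,2]+25)&(P[...,2]<.02)&(P[...,2]>-.01)
p=P[m]; 
# corner/edges: +y edge and both x edges
for lo,hi in ((.42,.46),(.5,.54),(.58,.62),(.63,.65)):
    q=p[(p[:,0]>lo)&(p[:,0]<hi)]; print(lo,len(q), np.percentile(q[:,1],[99]) if len(q) else '')
print(len(p),np.percentile(p[:,0],[.5,1,99,99.5]),np.median(p[:,2]))
E
```

```text
clock: 14.65
tool_pos: [0.5367, -0.3292, 0.2156]
eef_rot: [-1.571, -0.041, 0.041]
wrist_force: [-0.1, -0.1, -2.7]
grip_width: 0.0136
clock: 15.15
tool_pos: [0.5375, -0.3267, 0.1361]
eef_rot: [-1.57, -0.043, 0.043]
wrist_force: [-0.6, 0.4, -1.7]
grip_width: 0.0128
[ 0.53748506 -0.32666077  0.13605971] 3.134027800384599 [-3.65889954e-04 -9.99999741e-01  6.19622724e-04] [-0.63105214  0.36369534 -1.72494293] 0.01275500742943492
0.42 2332 [-0.21240911]
0.5 2033 [-0.2078791]
0.58 2029 [-0.20352234]
0.63 1036 [-0.20163728]
13599 [0.41370352 0.41461197 0.65875343 0.65973779] 0.0040541718365336155
```

View pics/w8.png

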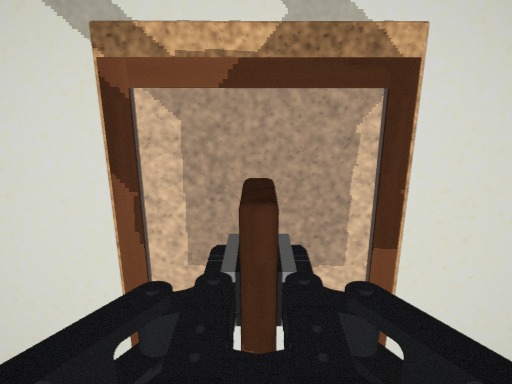

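The cover hangs over the mat, whose upper corners show at (92,22) and (428,22), so it looks centred. I'll check the mat's centre from its edges.

Run:
```python
from h import *
P,im=cloud('wrist','w8')
g=im.astype(int); m=(g[...,0]>g[...,2]+25)&(P[...,2]<.02)&(P[...,2]>-.01)
p=P[m]
for a in (-.22,-.225,-.23,-.235):
    q=p[abs(p[:,1]-a)<.004][:,0]; q=np.sort(q); mid=(q[2]+q[-3])/2; print(a,q[2],q[-3],mid,'centre x',mid+np.sin(np.radians(3.1))*(a+.3265))
```

```text
-0.22 0.4109548594507351 0.6516881893167791 0.5313215243837571 centre x 0.5370809179666357
-0.225 0.4109548594507351 0.6517782461582458 0.5313665528044904 centre x 0.5368555523224451
-0.23 0.4113487234948646 0.6518235859734688 0.5315861547341667 centre x 0.5368047601871975
-0.235 0.4118233664704284 0.6522943049672159 0.5320588357188221 centre x 0.537007047106929
```

The mat centre is (0.537, −0.3265), and the tool is already over it. Lowering now.

```bash
python3 -m inch '[[0,0,-0.02,0,0,0],[0,0,-0.03,0,0,0],[0,0,-0.025,0,0,0],[0,0,-0.015,0,0,0],[0,0,-0.008,0,0,0],[0,0,-0.003,0,0,0],[0,0,0,0,0,0],[0,0,0,0,0,0]]'
python3 - <<'E'
from h import *
s=get_state();R=Rn.from_rotvec(s['eef_rot']).as_matrix(); print(s['tool_pos'],np.degrees(np.arctan2(R[1,0],R[0,0])),R[2],s['wrist_force'],s['moment'])
E
```

```text
clock: 16.0
tool_pos: [0.5381, -0.3283, 0.0364]
eef_rot: [-1.572, -0.044, 0.041]
wrist_force: [-0.9, 0.2, -2.8]
grip_width: 0.0129
[ 0.53813009 -0.32830186  0.03637804] 3.072499361990978 [ 0.00180255 -0.99999724 -0.00150797] [-0.92459299  0.20909618 -2.75665665] [ 0.00795425 -0.00816147 -0.04615074]
```

```bash
python3 -m inch '[[-0.0005,0.001,-0.002,0,0,0],[0,0,-0.0015,0,0,0],[0,0,-0.001,0,0,0],[0,0,0,0,0,0],[0,0,0,0,0,0]]'; python3 -m inch '[[0,0,-0.001,0,0,0],[0,0,0,0,0,0],[0,0,0,0,0,0]]'
```

```text
clock: 16.5
tool_pos: [0.5366, -0.3266, 0.0302]
eef_rot: [-1.57, -0.042, 0.042]
wrist_force: [0.3, 0.1, -3.1]
grip_width: 0.0131
clock: 16.8
tool_pos: [0.5368, -0.3267, 0.0299]
eef_rot: [-1.571, -0.042, 0.042]
wrist_force: [-2.7, 3.1, 4.3]
grip_width: 0.0132
```

```bash
python3 -m inch '[[0,0,-0.0004,0,0,0],[0,0,0,0,0,0],[0,0,0,0,0,0]]'; python3 -m inch '[[0,0,0,0,0,0],[0,0,0,0,0,0],[0,0,0,0,0,0],[0,0,0,0,0,0],[0,0,0,0,0,0],[0,0,0,0,0,0],[0,0,0,0,0,0]]' 1;  python3 -m inch '[[0,0,0.01,0,0,0],[0,0,0.02,0,0,0],[0,0,0.03,0,0,0],[0,0,0.04,0,0,0],[0,0,0.04,0,0,0],[0,0,0.03,0,0,0],[0,0,0.01,0,0,0],[0,0,0,0,0,0]]'
python3 - <<'E'
from h import *
s,_,_=snap('wrist','w9'); snap('top','top9');snap('side','side9')
P,im=cloud('wrist','w9');Z=P[...,2]
m=(np.hypot(P[...,0]-.537,P[...,1]+.3265)<.045)&(Z>.04)&(Z<.07)
r=cv2.minAreaRect(P[m][:,:2].astype(np.float32)); print(s['tool_pos'],'handle',r,np.median(Z[m]))
m=(abs(P[...,0]-.537)<.075)&(abs(P[...,1]+.3265)<.09)&(Z>.0075)&(Z<.014)
A=np.c_[P[m][:,:2]-[.537,-.3265],np.ones(m.sum())]; print('frame plane',np.linalg.lstsq(A,P[m][:,2],rcond=None)[0],m.sum())
E
```

```text
clock: 17.1
tool_pos: [0.5368, -0.3267, 0.0299]
eef_rot: [-1.571, -0.042, 0.042]
wrist_force: [-5.1, 2.7, 7.8]
grip_width: 0.0135
clock: 17.8
tool_pos: [0.5367, -0.3266, 0.0288]
eef_rot: [-1.57, -0.042, 0.042]
wrist_force: [-0.1, -0.4, 0.6]
grip_width: 0.0851
clock: 18.6
tool_pos: [0.5378, -0.3274, 0.2118]
eef_rot: [-1.573, -0.045, 0.039]
wrist_force: [0.5, 1.0, 0.3]
grip_width: 0.0856
[ 0.53775146 -0.32738483  0.21179088] handle ((0.5370510816574097, -0.3266279697418213), (0.013898003846406937, 0.0692257508635521), 2.7650270462036133) 0.04990890236637077
frame plane [ 0.00021681 -0.0001593   0.00926247] 20878
```

View pics/w9.png

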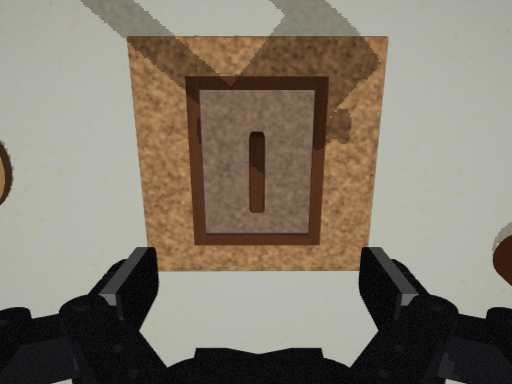

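View pics/side9.png

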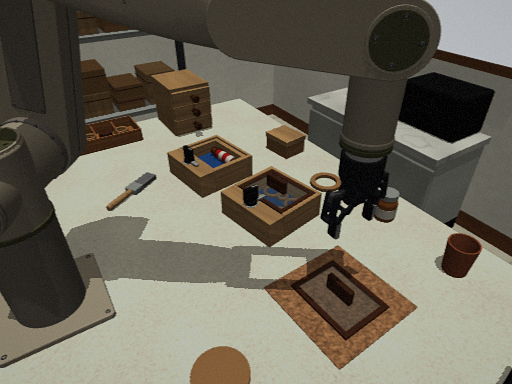

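View pics/top9.png

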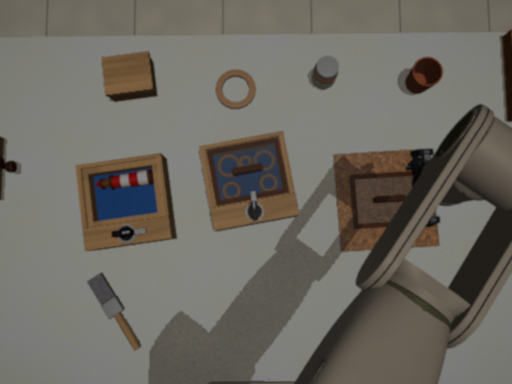

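The cover lies flat and centred on the mat, with its handle at (257,172) in the wrist view. The lighthouse case is open, the ring case is still latched and covered, and the robot is clear of everything. I'll hand it in.

```bash
python3 -m inch '[[0,0,0,0,0,0],[0,0,0,0,0,0],[0,0,0,0,0,0]]'; python3 -c "
from cell import arm; print(arm.sign_off())"
```

```text
clock: 19.05
tool_pos: [0.5363, -0.3264, 0.2078]
eef_rot: [-1.569, -0.041, 0.043]
wrist_force: [-1.0, -0.7, -0.2]
grip_width: 0.0853
the job is handed in; nothing more can be done
None
```

The lighthouse case is open: I turned its knob about a quarter turn clockwise, to roughly 90° by the wrist camera. I then lifted the cover off by its handle and set it down on the cork mat. I handed the job in at about 19 s.

**Cover on the mat:** the handle centre measured (0.537, −0.327) against a mat centre of (0.537, −0.3265). It lies flat, with a fitted slope under 0.0003. The cover was touching the mat when I released it, and the wrist force then was about 8 N.

**Ring case:** the last pictures show it still latched and covered. The gripper was open and about 0.2 m above the counter, touching nothing.

**Disagreement:** the top camera put things about 3 mm (x) and 2 mm (y) away from the wrist camera. I went with the wrist camera because two views taken 90° apart agreed with each other. No check failed.

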